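Mount a glass reaction tube in its eyelet stand

ROBOT

A 7-joint arm with a two-finger parallel gripper is mounted at the origin on the work surface. World frame = base frame: x ahead of the robot, y to its left, z up, the work surface at z = 0. Lengths are in m, angles in rad, forces in N, time in s.
With the tool pointing down it reaches from about 0.4 to 0.875 m from the base axis. Payload 6.5 kg.
Tool frame: the origin (TCP) lies midway between the tips of the shut fingers; the grasp point (between the pads) lies 19 mm behind it; z points along the fingers, y is the line along which they close (so a half turn about z gives the same grasp; the last joint's range is limited). The gripper opens to 88 mm and grips with 3 to 60 N. Pads are 18 mm wide; open, the fingers measure 123 mm over their backs; the gripper's body (75 mm by 187 mm) begins 45 mm behind the grasp point.
Start: joints at [-1.32, 0.536, -0.004, 1.538, 0.003, 1.067, -0.071], TCP at [0.202, 0.618, 0.239] pointing down, gripper open.
Joint ranges: [-2.7, 2.7], [-0.37, 2.16], [-1.27, 1.26], [0.24, 2.4], [-1.31, 4.45], [0.19, 1.91], [-2.76, 2.76]. Speed limits (rad/s): [2.39, 2.39, 3.14, 3.14, 3.14, 3.14, 3.14].

INTERFACE

Orientations are given as a 3x3 rotation matrix whose columns are the frame's x, y, z axes.
In Python, from cell import manip gives the robot as it stands. Calls block until the motion is done:
- manip.goto(position, orientation): joint-space move of the TCP to a pose.
- manip.line_to(position, orientation=None, speed=0.15): straight line of the TCP; orientation=None keeps the orientation; speed is the mean speed in m/s.
- manip.set_joints(angles): joint-space move.
- manip.gripper_to(opening, effort=None): opening from 0.0 (shut) to 1.0 (fully open); effort is the grip in N (None keeps the last); returns when the fingers have stopped.
- manip.dwell(seconds).
- manip.inverse_kinematics(position, orientation): joint angles nearest the present ones, or None.
- manip.snapshot(name): name is "scene" or "top" or "wrist"; returns a dict with "img" (384x512x3 uint8, red, green, blue), "fx", "fy", "cx", "cy" (pixels), "R" (3x3) and "t" (3): a world point X has camera coordinates R X + t; the wrist camera has in their place "hand_eye" (4x4, takes a point from camera to tool coordinates, whose origin is the TCP and whose axes are the flange's). Camera axes: x right, y down, z forward; pixel columns grow to the right and rows downward; lengths in m; the calibration is good to about 2 mm. A picture is of the moment at which its call begins: read the wrist's pose just before it. There is no depth.
A pose or a line that the arm cannot do raises manip.IKError and nothing moves.
- manip.hand_in(): hands the job in; it is judged then, once.
Readings, each from a call of its own:
- manip.get_t(): time.
- manip.get_q(): joint angles.
- manip.get_qvel(): joint speeds.
- manip.get_tau(): joint torques, N m.
- manip.get_tcp_pos(): TCP position.
- manip.get_orientation(): TCP orientation.
- manip.get_ft_force(): force on the tool from outside, world axes, zero at the start.
- manip.get_torque(): the same for the moment, N m.
- manip.get_finger_gap(): opening from 0.0 (shut) to 1.0 (fully open).
- manip.get_finger_force(): force on a finger pad.
Only numpy, scipy, OpenCV 4.12 (cv2) and the standard library are available. Lean on these libraries where they do the work, as an engineer would, in place of code of your own. Each camera call takes 0.05 s, during which the arm holds its last target. There are 200 camera calls.

TASK

Lift the amber glass tube out of the blue-forked cradle and thread its round tip through the red eyelet of the stand until it lies over the steel fork too, then let go so that it rests there with its collar still well short of the eyelet. Then take it again and bring it further the same way until the black collar is right up against the eyelet, and leave it lying in eyelet and fork. The glass is thin: handle it with a light grip (about 20 N, never as much as 50 N on a finger), do not knock or force it against the stand or cradle, and leave the beaker, jar and wash bottle where they are.

Things in the scene. Friction and masses are not known exactly. Their poses are not given: they have to be found in the camera images.
- tube: Amber glass tube, 12 mm outside diameter, round closed tip, black collar disc (36 mm diameter, 8 mm thick) at the other end; about 60 g. Origin: on the axis at the collar's front face; x axis towards the tip, 240 mm away; the collar spans x = -8 to 0 mm. Balances 107 mm from the origin. Starts level in the cradle, axis 50 mm above the bench.
- tube_tip (a point): The very end of the tube's round tip, on its axis.
- cradle: Fixed rest in which the tube starts: wooden foot 170 x 60 x 12 mm with two blue wire forks (wire 6 mm thick, 46 mm wide, shallow V bottom with upturned ends, tops 64 mm above the bench) at x = -65 and +65 mm. Origin: bottom centre of the foot; x axis along the tube, pointing to its tip. The tube's origin starts at about x = -85 mm.
- stand: Fixed stand: dark steel foot 200 x 90 x 12 mm (x from -44 to 156 mm), a red upright eyelet at x = 0 and a steel V fork at x = 112 mm. Origin: on the bench straight below the eyelet; z up; x axis is the way the tube goes: through the eyelet, then over the fork.
- eyelet (a point): Centre of the red eyelet, 83 mm above the bench: a ring of 6 mm round wire, bore 18 mm, outside 30 mm; its bore runs along the stand's x axis, its faces lie at x = -3 and +3 mm. A tube resting in it lies 3 mm below this centre. The post below is 8 mm thick.
- fork (a point): Where the axis of the tube lies when it rests in the stand's steel fork, 80 mm above the bench and 112 mm beyond the eyelet. Fork of smooth 6 mm wire, 46 mm wide: shallow V bottom (15 degrees) whose apex is 9 mm below this point, with upturned ends that reach 14 mm above it.
- beaker: Bystander: small clear glass beaker, 66 mm wide, 75 mm high, standing on the bench. Origin: centre of its underside.
- jar: Bystander: amber glass jar with white lid, 56 mm wide, 75 mm high. Origin: centre of its underside.
- wash: Bystander: white plastic bottle with red cap, 60 mm wide, 130 mm high. Origin: centre of its underside.
Not all that is in view belongs to the job. Several things have the shape of the tube; the one meant has the colours described above.

How it is judged:
By the outcome, as a careful person would: the job done as asked, in the order asked, and still so for the second after the job is handed in, with the robot touching nothing.
It also fails if it takes over 54 s, if anything falls off the work surface, if the arm or the gripper's body presses on something with over 40 N, if the wrist force passes 120 N, or if a joint passes its speed limit or range.

## Working session

There is one attempt and no reset: what is moved stays moved. The work goes in short steps, each a Python script; the robot and the scene stay as the last script left them, time stands still between calls to the robot, and variables do not carry over. Pictures are saved under pics/ and viewed, at most 10 in all, crops included, and the job is handed in when it is done.

```bash
mkdir -p pics; ls; python3 - <<'E'
from cell import manip
import cv2,pickle
for n in("scene","top"):
    s=manip.snapshot(n); pickle.dump(s,open(n+".pkl","wb"))
    cv2.imwrite(f"pics/{n}0.png",cv2.resize(s["img"][:,:,::-1],(800,600),interpolation=cv2.INTER_CUBIC))
    print(n,{k:v for k,v in s.items() if k!="img"})
print(manip.get_t(),manip.get_orientation())
E
```

```text
pics
scene {'fx': 349.2134466010749, 'fy': 349.2134466010749, 'cx': 256.23985838376285, 'cy': 187.4385886037822, 'R': array([[ 0.8657125 ,  0.50052351,  0.00425148],
       [ 0.41702437, -0.71654168, -0.55915892],
       [-0.27682583,  0.48584384, -0.82904959]]), 't': array([-0.39938611, -0.16380384,  1.21260876])}
top {'fx': 498.9746047067427, 'fy': 498.9746047067427, 'cx': 249.81730992129448, 'cy': 182.44935910583158, 'R': array([[-0.00207413, -0.99998885,  0.00424285],
       [-0.98255797,  0.001249  , -0.18595237],
       [ 0.18594499, -0.00455454, -0.9825496 ]]), 't': array([-0.05094859,  0.4842977 ,  1.59641332])}
0.1 [[-9.50250413e-01  3.11486825e-01 -3.32254132e-04]
 [ 3.11486961e-01  9.50249199e-01 -1.52750494e-03]
 [-1.60073440e-04 -1.55500503e-03 -9.99998778e-01]]
```

View pics/top0.png

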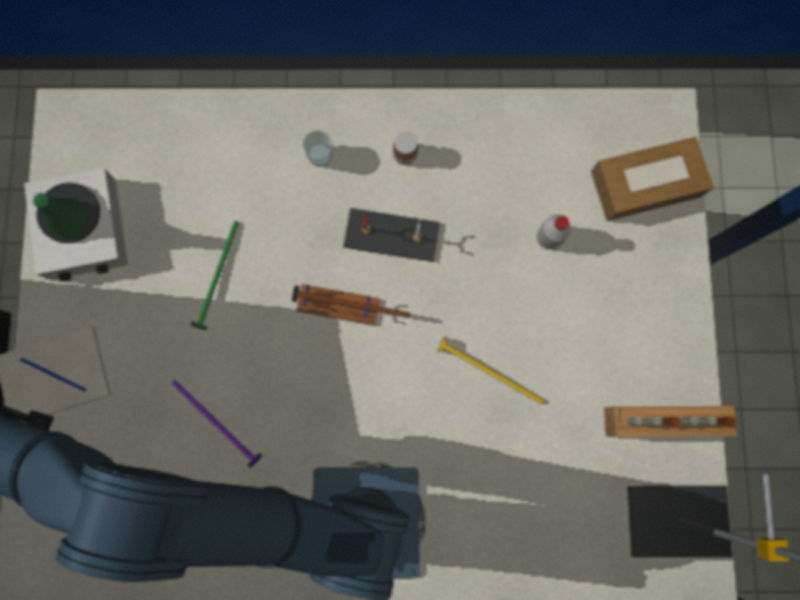

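View pics/scene0.png

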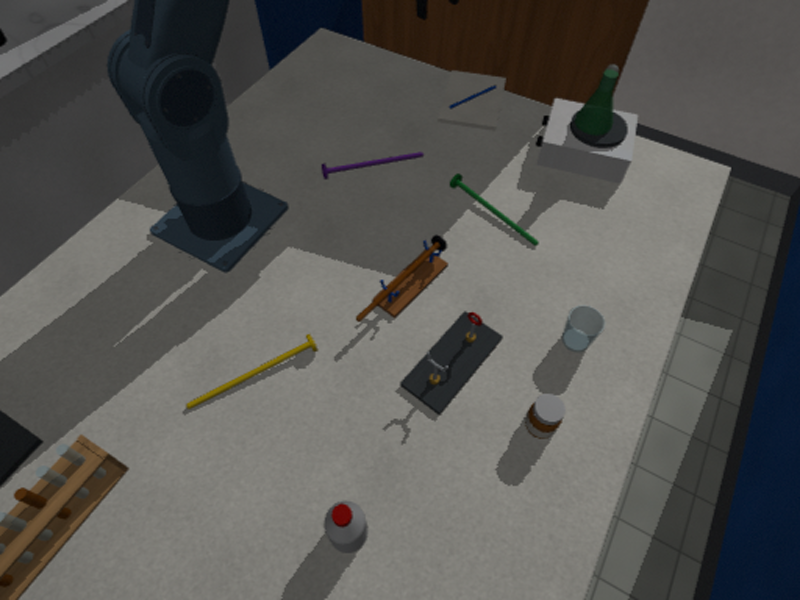

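Tube-shaped candidates in the top picture are green (218,275), purple (215,422), yellow (493,372) and amber with a black collar lying in the blue forks (365,303). Only the last fits the description. The stand is at (392,235), with the red eyelet on its left at (366,222). I'll confirm this in an enlarged crop.

```bash
python3 - <<'E'
import cv2,pickle,numpy as np
t=pickle.load(open("top.pkl","rb"))["img"][125:215,180:290]
s=pickle.load(open("scene.pkl","rb"))["img"][145:270,220:330]
f=lambda a:np.clip(cv2.resize(a[:,:,::-1],None,fx=7,fy=6.6 if 0 else 7,interpolation=cv2.INTER_CUBIC)*1.5,0,255)
cv2.imwrite("pics/topc.png",cv2.resize(f(t)[:600],None,fx=1,fy=1)); 
cv2.imwrite("pics/scec.png",cv2.resize(f(s),(528,600)))  # scale 4.8
E
```

```text
[ WARN:0@0.061] global loadsave.cpp:1063 imwrite_ Unsupported depth image for selected encoder is fallbacked to CV_8U.
```

View pics/topc.png

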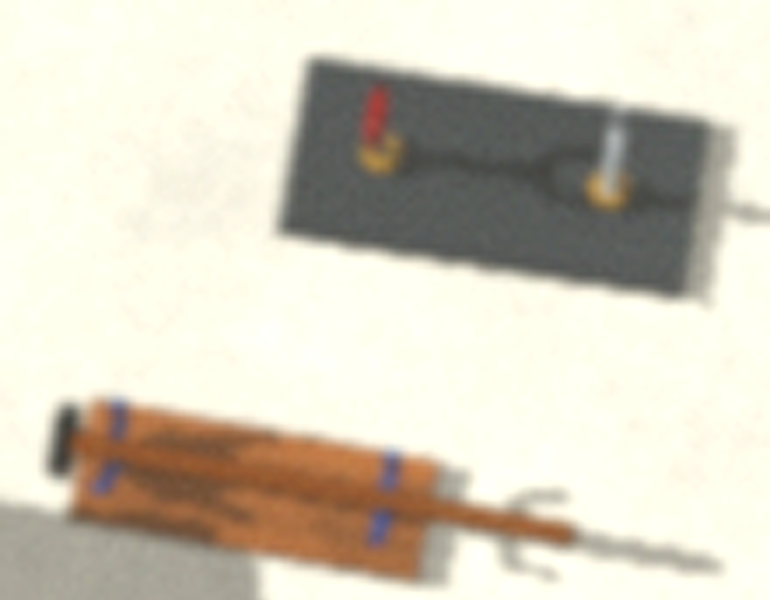

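View pics/scec.png

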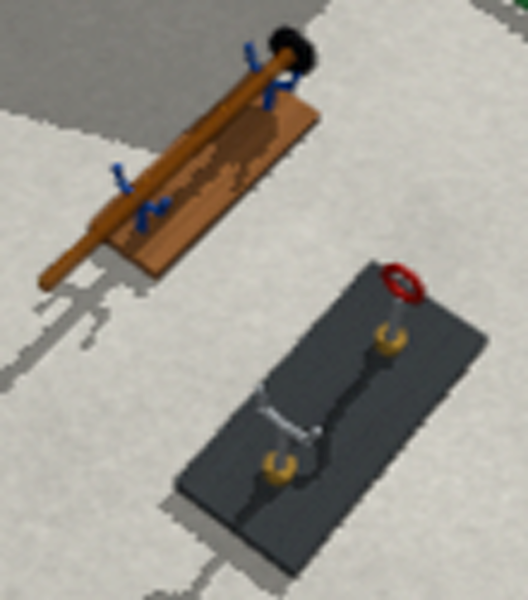

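The crops confirm it: amber tube with black collar at (62,440) and tip at (573,535) in the blue forks. The red eyelet is at (376,115) and the steel fork at (612,150). Next I'll fit the poses from both cameras.

```bash
cat > h.py <<'E'
import numpy as np,cv2,pickle
from scipy.optimize import least_squares
def proj(s,X):
    c=np.atleast_2d(X)@s["R"].T+s["t"]
    return np.c_[s["fx"]*c[:,0]/c[:,2]+s["cx"],s["fy"]*c[:,1]/c[:,2]+s["cy"]]
def pose(p,L):
    c,s=np.cos(p[2]),np.sin(p[2]); L=np.asarray(L,float)/1000
    return np.c_[p[0]+c*L[:,0]-s*L[:,1],p[1]+s*L[:,0]+c*L[:,1],L[:,2]]
def fit(obs,p0):  # obs: list of (snap, local pts mm, pixels)
    f=lambda p:np.concatenate([(proj(s,pose(p,L))-P).ravel() for s,L,P in obs])
    r=least_squares(f,p0,loss="soft_l1"); return r.x,f(r.x).reshape(-1,2)
E
python3 - <<'E'
from h import *
T=pickle.load(open("top.pkl","rb"));S=pickle.load(open("scene.pkl","rb"))
t=lambda P:(np.array(P)+.5)/7-.5+[180,125]
s=lambda P:(np.array(P)+.5)/4.8-.5+[220,145]
C=[[-44,45,12],[-44,-45,12],[156,45,12],[156,-45,12],[0,0,83]]
ot=(T,C,t([[313,60],[283,235],[712,120],[690,297],[376,115]]))
os_=(S,C,s([[488,340],[375,263],[296,577],[177,487],[402,284]]))
tt=(T,[[240,0,50],[-4,0,50]],t([[575,535],[64,440]]))
ts=(S,[[240,0,50],[-4,0,50]],s([[43,285],[292,50]]))
np.set_printoptions(precision=4,suppress=True)
for n,o in(("stand",[ot,os_]),("st_top",[ot]),("st_scene",[os_]),("tube",[tt,ts]),("tu_top",[tt]),("tu_sc",[ts])):
    p,r=fit(o,[.6,0,-1.6]); print(n,p,r.round(1).tolist())
E
```

```text
stand [ 0.6137 -0.0008 -1.7274] [[-0.1, -0.7], [-0.2, -0.4], [0.7, -0.5], [0.0, -0.4], [0.9, 0.4], [0.4, -0.6], [-0.8, -0.8], [0.1, -0.1], [-0.8, -0.6], [0.2, 0.3]]
st_top [ 0.6124  0.     -1.727 ] [[-0.4, -0.4], [-0.4, -0.1], [0.4, -0.2], [-0.2, -0.0], [0.6, 0.7]]
st_scene [ 0.6146 -0.0016 -1.7282] [[0.6, -0.2], [-0.7, -0.5], [0.2, 0.3], [-0.7, -0.3], [0.4, 0.6]]
tube [ 0.4654  0.1449 -1.7568] [[0.2, 0.2], [-0.2, 0.3], [-0.0, 0.4], [0.5, -0.2]]
tu_top [ 0.4664  0.1449 -1.7582] [[0.2, 0.0], [-0.2, -0.0]]
tu_sc [ 0.4643  0.1451 -1.7545] [[-0.2, 0.3], [0.2, -0.4]]
```

```bash
cat >> h.py <<'E'
TUBE=[0.4654,0.1449,-1.7568]; STAND=[0.6137,-0.0008,-1.7274]
def Rtool(yaw,sgn):  # tool z down, tool x = sgn * direction yaw
    x=sgn*np.array([np.cos(yaw),np.sin(yaw),0]); z=np.array([0,0,-1.])
    return np.c_[x,np.cross(z,x),z]
def wsnap(manip,name):
    p,R=np.array(manip.get_tcp_pos()),np.array(manip.get_orientation())
    s=manip.snapshot("wrist"); H=np.array(s["hand_eye"])
    Rwc=R@H[:3,:3]; twc=R@H[:3,3]+p
    s["R"]=Rwc.T; s["t"]=-Rwc.T@twc
    pickle.dump(s,open(name+".pkl","wb"))
    cv2.imwrite(f"pics/{name}.png",cv2.resize(s["img"][:,:,::-1],(800,600),interpolation=cv2.INTER_CUBIC))
    return s
E
python3 - <<'E'
from h import *
from cell import manip
np.set_printoptions(precision=3,suppress=True)
g=pose(TUBE,[[57,0,50]])[0]
for sg in(1,-1):
    print(sg,manip.inverse_kinematics(g+[0,0,-.019],Rtool(TUBE[2],sg)),manip.inverse_kinematics(pose(STAND,[[93,0,61]])[0],Rtool(STAND[2],sg)),manip.inverse_kinematics(pose(STAND,[[-20,0,64]])[0],Rtool(STAND[2],sg)))
for sg in (1,-1):
    R=Rtool(-1.74,sg); q=manip.inverse_kinematics([.53,.03,.3],R)
    if q is not None and abs(q[6])<2.6: break
manip.goto([.53,.03,.3],R); s=wsnap(manip,"w1"); print(sg,manip.get_t(),s["hand_eye"],s["fx"])
print(proj(s,pose(STAND,[[0,0,83],[112,0,80]])),proj(s,pose(TUBE,[[0,0,50],[240,0,50]])))
E
```

```text
1 [-0.12   0.6   -0.208  2.125  0.276  0.441  2.413] [-0.605  1.045  1.082  1.804 -1.094  1.034 -2.367] [ 0.043  0.716 -0.206  1.723  0.204  0.723  2.718]
-1 [-0.524  0.613  0.289  2.148 -0.403  0.431 -0.102] [-0.239  0.746  0.449  1.784 -0.464  0.718  0.304] [-0.453  0.768  0.5    1.756 -0.51   0.751  0.154]
1 2.55 [[-0.001 -0.962 -0.273  0.07 ]
 [ 1.    -0.001  0.     0.   ]
 [-0.    -0.273  0.962 -0.146]
 [ 0.     0.     0.     1.   ]] 330.38156900638495
[[176.52  147.876]
 [168.533  37.524]] [[320.331 235.633]
 [335.534  33.111]]
```

View pics/w1.png

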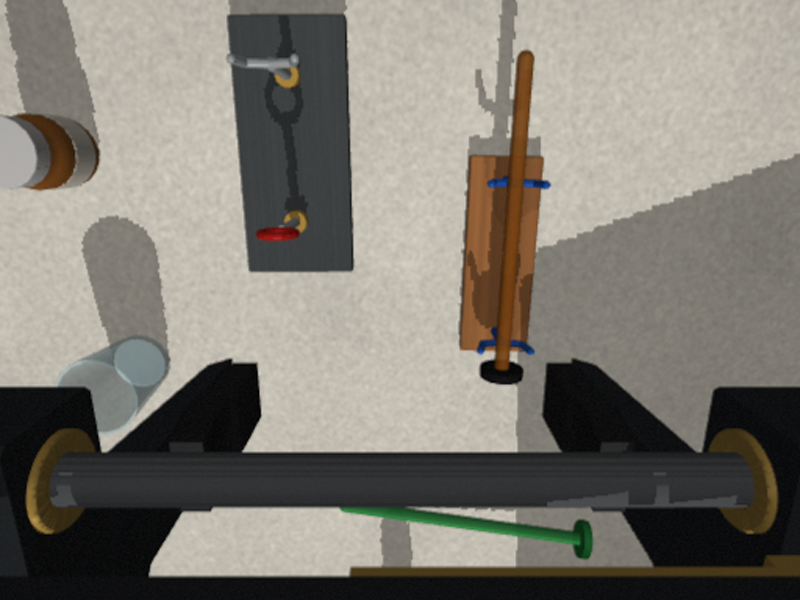

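The wrist view is sharp: eyelet ring centre (278,234), fork ends (231,60) and (295,60), foot corners (228,15), (346,12), (249,271) and (353,269). The tube tip is at (526,52) and the collar centre at (502,372). I'll refit with these, then take the tube using the other tool orientation, where the last joint is far from its limit.

```bash
python3 - <<'E'
from h import *
from cell import manip
np.set_printoptions(precision=4,suppress=True)
s=pickle.load(open("w1.pkl","rb"))
w=lambda P:(np.array(P)+.5)/1.5625-.5
C=[[0,0,83],[112,20,94],[112,-20,94],[156,45,12],[156,-45,12],[-44,45,12],[-44,-45,12]]
S=(s,C,w([[278,234],[231,60],[295,60],[228,15],[346,12],[249,271],[353,269]]))
T=(s,[[239,0,50],[-4,0,50]],w([[526,53],[502,372]]))
for o,p0 in((S,STAND),(T,TUBE)):
    p,r=fit([o],p0); print(p,r.round(1).tolist())
TU=p
# second view with the other tool orientation, above the grasp
R=Rtool(TU[2],-1); g=pose(TU,[[57,0,50]])[0]
manip.goto(g+[0,0,.10],R); s=wsnap(manip,"w2")
print(manip.get_t(),manip.get_q(),proj(s,pose(TU,[[0,0,50],[-8,0,50],[240,0,50]]))*1.5625)
E
```

```text
[ 0.6123  0.0014 -1.7386] [[0.5, 0.1], [0.0, -1.0], [-0.1, -1.1], [-0.6, -0.5], [0.1, 1.3], [-0.2, 1.1], [0.2, 2.3]]
[ 0.4641  0.1446 -1.7561] [[0.0, -0.2], [-0.0, 0.2]]
4.6167 [-1.1163  0.6102  1.0956  2.1349 -0.745   0.851   0.2557] [[402.6679 183.6404]
 [402.6843 165.8957]
 [402.2868 597.6977]]
```

View pics/w2.png

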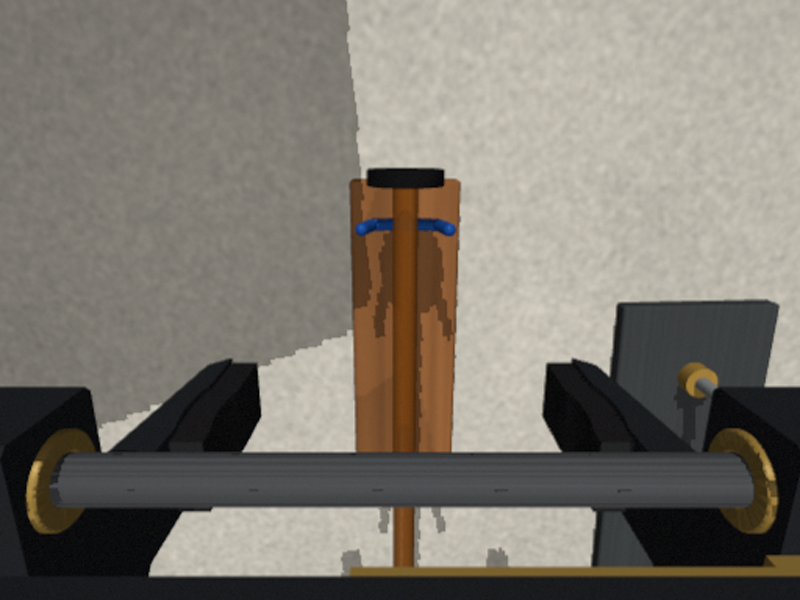

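Tube column ≈404 at both ends, against 402.6 predicted, so the fit is good. I'll move to a better arm configuration and take one close, aligned look at the stand before grasping.

```bash
python3 - <<'E'
from h import *
from cell import manip
np.set_printoptions(precision=4,suppress=True)
S=[.613,.0003,-1.735]
manip.set_joints([-0.9,0.536,0.3,1.6,-0.3,1.0,0.0])
R=Rtool(S[2],-1)
manip.goto(pose(S,[[120,0,190]])[0],R); s=wsnap(manip,"w3")
print(manip.get_t(),manip.get_q(),proj(s,pose(S,[[0,0,83],[112,20,94],[112,-20,94],[-44,45,12],[-44,-45,12]]))*1.5625)
E
```

```text
7.8333 [-0.3202  0.5849  0.6222  1.733  -0.406   0.9555  0.3003] [[402.1487  42.8138]
 [442.8258 291.5293]
 [360.4386 291.3756]
 [483.1117 -17.7261]
 [321.1455 -18.0555]]
```

View pics/w3.png

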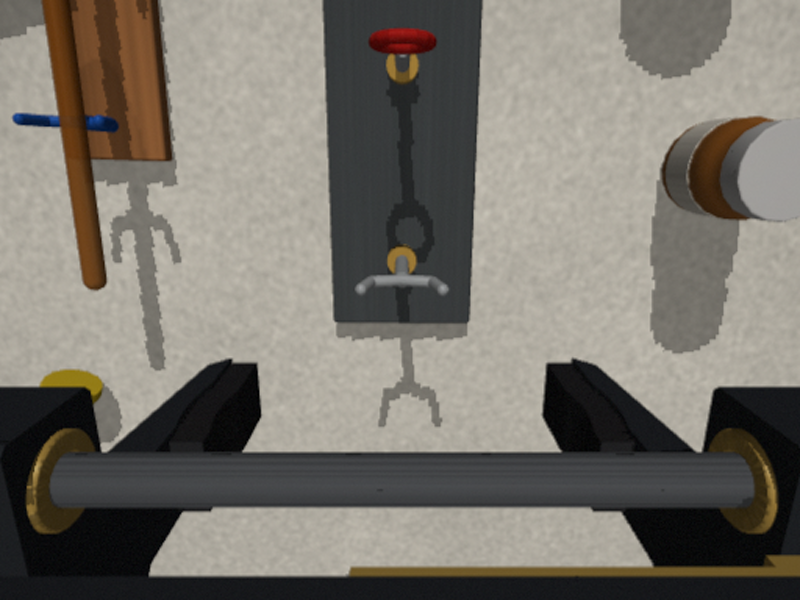

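The aligned view matches the prediction within about 1 px laterally: eyelet (402,41), fork ends (362,288) and (443,288). Now I'll grasp and carry the tube to the pre-insertion pose.

```bash
cat >> h.py <<'E'
TUBE=[.4649,.1447,-1.757]; STAND=[.6130,.0008,-1.735]; GX=57
RS=Rtool(STAND[2],-1)
def at(x,z,y=0): return pose(STAND,[[x,y,z-19]])[0]  # TCP for grasp point at stand (x,y,z) mm
E
python3 - <<'E'
from h import *
from cell import manip
np.set_printoptions(precision=3,suppress=True)
R=Rtool(TUBE[2],-1); g=pose(TUBE,[[GX,0,31]])[0]
manip.gripper_to(.5,20)
manip.goto(g+[0,0,.06],R); print(manip.get_q())
manip.line_to(g,speed=.1)
f0=np.array(manip.get_ft_force())
manip.gripper_to(0.,20); print(manip.get_finger_gap(),manip.get_finger_force())
manip.line_to(g+[0,0,.02],speed=.05)
manip.line_to(g+[0,0,.10],speed=.15)
print(np.array(manip.get_ft_force())-f0,manip.get_torque(),manip.get_finger_force())
manip.line_to(at(-45-240+GX,150),RS,speed=.15)
manip.line_to(at(-45-240+GX,83),RS,speed=.1)
print(manip.get_t(),manip.get_q(),manip.get_tcp_pos()-at(-45-240+GX,83))
for n in("scene","top"):
    s=manip.snapshot(n); pickle.dump(s,open(n+"2.pkl","wb"))
    P=proj(s,pose(STAND,[[-285,0,83],[-45,0,83],[0,0,83]])); print(n,P)
    c=P[1:].mean(0).astype(int)
    a=s["img"][c[1]-30:c[1]+30,c[0]-40:c[0]+40][:,:,::-1]
    print(c); cv2.imwrite(f"pics/{n}2.png",np.clip(cv2.resize(a,None,fx=5,fy=5,interpolation=cv2.INTER_CUBIC).astype(float)*1.5,0,255).astype(np.uint8))
a=[cv2.imread(f"pics/{n}2.png") for n in("scene","top")]; cv2.imwrite("pics/c2.png",np.hstack(a))
E
```

```text
[-0.73   0.527  0.551  2.146 -0.492  0.59  -0.01 ]
0.11835652691973324 19.545600190758705
[ 0.076  0.338 -0.169] [-0.031  0.082 -0.006] 19.76314254105091
14.8 [-0.73   0.871  0.525  1.549 -0.527  0.866 -0.177] [ 0. -0.  0.]
scene [[355.805 143.814]
 [312.674 193.097]
 [303.56  203.51 ]]
[308 198]
top [[147.984 127.903]
 [220.1   139.404]
 [233.683 141.571]]
[226 140]
```

View pics/c2.png

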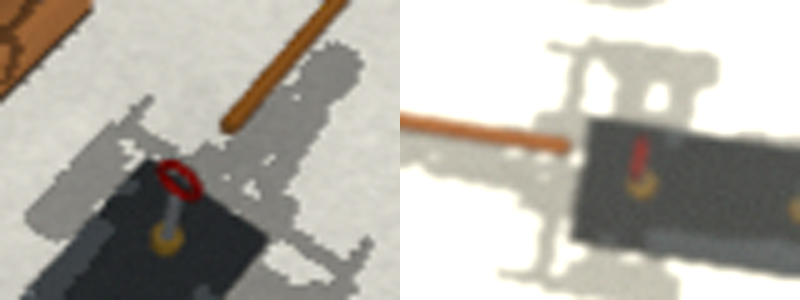

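The tip is just short of the eyelet with no obvious droop. I'll measure the offset of the tube centreline from the eyelet to sub-pixel accuracy.

```bash
cat >> h.py <<'E'
def redc(s,guess,r=7):
    c=np.round(guess).astype(int); a=s["img"][c[1]-r:c[1]+r+1,c[0]-r:c[0]+r+1].astype(float)
    w=np.clip(a[:,:,0]-2.2*np.maximum(a[:,:,1],a[:,:,2])-10,0,40); yy,xx=np.mgrid[-r:r+1,-r:r+1]
    return c+np.array([(w*xx).sum(),(w*yy).sum()])/w.sum()
def axoff(s,X,Y,half=5):
    """pixel offset of the amber centreline from projected world points X (unit normal n in image), direction from Y"""
    A,B=proj(s,X),proj(s,Y); d=(B-A); d/=np.linalg.norm(d,axis=1)[:,None]; n=np.c_[-d[:,1],d[:,0]]
    u=np.arange(-half,half+.01,.1); out=[]
    for a,m in zip(A,n):
        q=(a+u[:,None]*m).astype(np.float32)
        v=cv2.remap(s["img"],q[:,:1],q[:,1:],cv2.INTER_LINEAR)[:,0].astype(float)
        sat=np.clip((v[:,0]-v[:,2])/(v[:,0]+1)-.4,0,.3); out.append((sat*u).sum()/max(sat.sum(),1e-6))
    return np.array(out),n
E
python3 - <<'E'
from h import *
np.set_printoptions(precision=2,suppress=True)
for n in("scene","top"):
    s=pickle.load(open(n+"2.pkl","rb")); e=pose(STAND,[[0,0,83]])
    print(n,"eyelet dev",redc(s,proj(s,e)[0])-proj(s,e)[0])
    xs=[-125,-105,-85,-75,-65,-55]
    L=np.array([[x,0,83] for x in xs]); X=pose(STAND,L); Y=pose(STAND,L+[5,0,0])
    o,nn=axoff(s,X,Y); 
    jy=((proj(s,pose(STAND,L+[0,1,0]))-proj(s,X))*nn).sum(1); jz=((proj(s,pose(STAND,L+[0,0,1]))-proj(s,X))*nn).sum(1)
    print(o,"n",nn[-1],"px/mm y,z",jy[-1],jz[-1])
E
```

```text
scene eyelet dev [-0.19  0.17]
[-0.01 -0.03 -0.12 -0.24 -0.26 -0.27] n [-0.75 -0.66] px/mm y,z -0.34145713883107887 0.08940462024069629
top eyelet dev [nan nan]
[-0.14 -0.15 -0.33 -0.31 -0.41 -0.38] n [-0.16  0.99] px/mm y,z -0.2965184577048597 -0.07925454189001421h.py:30: RuntimeWarning: invalid value encountered in divide
  return c+np.array([(w*xx).sum(),(w*yy).sum()])/w.sum()
```

Tip offset is about +1 mm sideways and +0.7 mm up, with ~0.008 rad of yaw in the hand. I'll correct for that and thread it, watching the wrist force.

```bash
python3 - <<'E'
from h import *
from cell import manip
np.set_printoptions(precision=2,suppress=True)
R=Rtool(STAND[2]-.007,-1); z=82.7
manip.line_to(at(-228,z,0.1),R,speed=.05); manip.dwell(.1)
f0=np.array(manip.get_ft_force())
ok=True
for x in(-195,-170,-145,-120,-95,-70,-50,-35,-20):
    manip.line_to(at(x,z,0.1),R,speed=.08); f=np.array(manip.get_ft_force())-f0
    print(x,f,round(manip.get_finger_force(),1))
    if np.linalg.norm(f)>2.5: ok=False; break
print(manip.get_t(),manip.get_torque())
for n in("scene",):
    s=manip.snapshot(n); pickle.dump(s,open(n+"3.pkl","wb"))
    a=s["img"][125:245,230:390][:,:,::-1]
    cv2.imwrite("pics/c3.png",np.clip(cv2.resize(a,None,fx=5,fy=5,interpolation=cv2.INTER_CUBIC).astype(float)*1.4,0,255).astype(np.uint8))
E
```

```text
-195 [-1.04  0.33  0.21] 19.8
-170 [-0.94  1.99  0.59] 19.8
-145 [-1.2  -0.04 -0.08] 19.8
-120 [-0.83  1.09  0.51] 19.8
-95 [-0.45  0.22 -0.35] 19.8
-70 [-0.52  0.32 -0.95] 19.8
-50 [-1.48 -0.23 -0.13] 19.8
-35 [-1.08  0.03  0.66] 19.8
-20 [-0.83  1.64  0.59] 19.8
19.175 [-0.07  0.08  0.01]
```

View pics/c3.png

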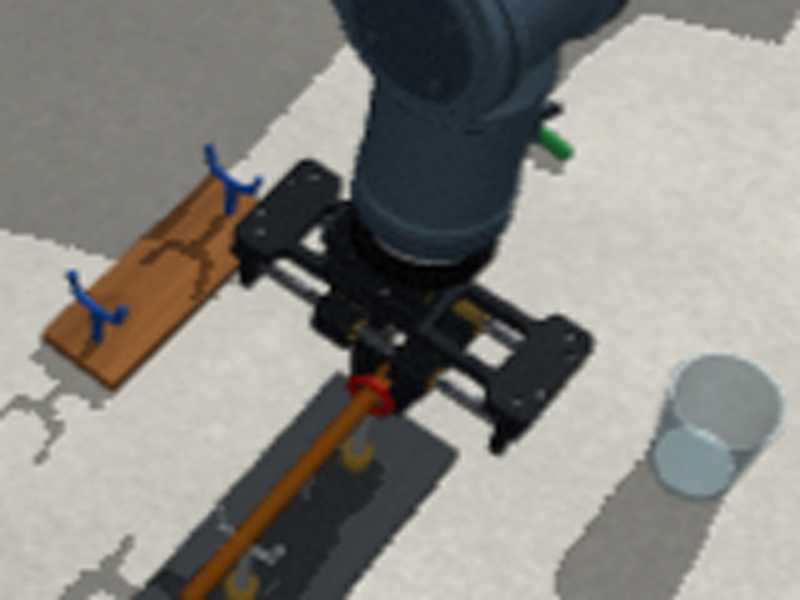

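The tube runs through the red ring at (372,393) and over the fork at (250,545). Now I'll lower it, release, retreat and look.

```bash
python3 - <<'E'
from h import *
from cell import manip
np.set_printoptions(precision=2,suppress=True)
R=Rtool(STAND[2]-.007,-1)
manip.line_to(at(-20,80.2,0.1),R,speed=.03); print(manip.get_ft_force(),manip.get_torque())
manip.gripper_to(.5,20); manip.dwell(.3)
manip.line_to(at(-20,150,0),R,speed=.2)
manip.line_to(at(120,209),RS,speed=.2)
s=wsnap(manip,"w4"); print(manip.get_t())
print(proj(s,pose(STAND,[[-80,0,80],[0,0,80],[112,0,80],[160,0,80]]))*1.5625)
s=manip.snapshot("scene"); pickle.dump(s,open("scene4.pkl","wb"))
a=s["img"][125:245,230:390]; a=np.clip(cv2.resize(a,(400,300),interpolation=cv2.INTER_CUBIC)[:,:,::-1].astype(float)*1.4,0,255).astype(np.uint8)
cv2.imwrite("pics/c4.png",np.hstack([cv2.resize(cv2.imread("pics/w4.png"),(400,300)),a]))
E
```

```text
[ 0.6   0.2  -1.27] [-0.05 -0.06  0.1 ]
21.8833
[[ 403.98 -171.64]
 [ 403.54   43.43]
 [ 403.04  284.48]
 [ 402.86  371.44]]
```

View pics/c4.png

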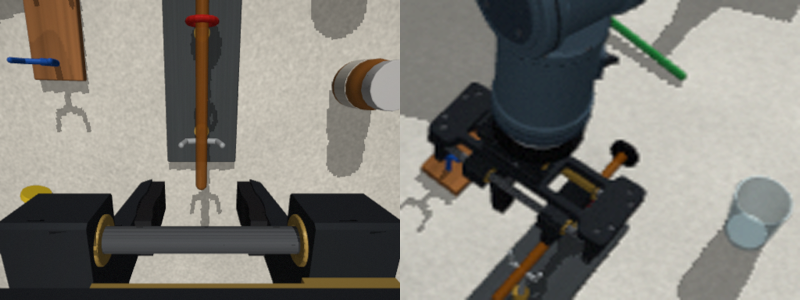

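The tube now rests in the eyelet and fork, with its tip at (201,187) and the collar far short of the eyelet. I've used all 10 views, so from here I'll measure with code and pull the tube between eyelet and fork, stepping gently at the end.

```bash
cat >> h.py <<'E'
def tip_x(s,z=80,lo=130,hi=260):
    xs=np.arange(lo,hi,.5); P=proj(s,pose(STAND,[[x,0,z] for x in xs])).astype(np.float32)
    v=cv2.remap(s["img"],P[:,:1],P[:,1:],cv2.INTER_LINEAR)[:,0].astype(float)
    a=(v[:,0]-v[:,2])/(v[:,0]+1)
    return xs,a
E
python3 - <<'E'
from h import *
from cell import manip
np.set_printoptions(precision=2,suppress=True)
s=pickle.load(open("w4.pkl","rb")); xs,a=tip_x(s,lo=135,hi=175); print(np.c_[xs,a][::4].T)
s=pickle.load(open("scene4.pkl","rb")); xs,a=tip_x(s,lo=135,hi=175); print(a[::4])
E
```

```text
[[135.   137.   139.   141.   143.   145.   147.   149.   151.   153.
  155.   157.   159.   161.   163.   165.   167.   169.   171.   173.  ]
 [  0.76   0.76   0.76   0.76   0.77   0.75   0.78   0.77   0.76   0.75
    0.75   0.77   0.76   0.77   0.74   0.14   0.09   0.09   0.09   0.09]]
[ 0.89  0.87  0.86  0.87  0.86  0.87  0.86  0.87  0.84  0.87  0.86  0.86
  0.83  0.84  0.67  0.28 -0.05 -0.12 -0.12 -0.12]
```

```bash
python3 - <<'E'
from h import *
from cell import manip
np.set_printoptions(precision=2,suppress=True)
d=np.array([np.cos(STAND[2]),np.sin(STAND[2]),0])
def F(): 
    v=[]
    for _ in range(5): manip.dwell(.03); v.append(manip.get_ft_force())
    return np.mean(v,0)
manip.line_to(at(19,145),RS,speed=.2)
manip.line_to(at(19,80.2),RS,speed=.1)
manip.gripper_to(0.,20); print(manip.get_finger_gap(),manip.get_finger_force(),manip.get_t())
f0=F(); x0=19
for x in(40,65,86):
    manip.line_to(at(x,80.2),RS,speed=.08); print(x,F()-f0,manip.get_finger_force())
b=F()@d
for x in np.arange(87,95.1,.5):
    manip.line_to(at(x,80.2),RS,speed=.02); f=F(); print(x,f-f0,round(f@d-b,2))
    if f@d-b<-2: break
print(manip.get_t(),manip.get_torque())
s=manip.snapshot("scene"); pickle.dump(s,open("scene5.pkl","wb")); xs,a=tip_x(s,lo=215,hi=255); print(np.c_[xs,a][::4].T)
E
```

```text
0.1250652847390149 19.607296586036682 24.0833
40 [ 0.34 -1.54  1.65] 19.407484978437424
65 [ 0.42 -1.76  2.85] 19.29763376712799
86 [ 0.61 -2.4   3.2 ] 19.249212741851807
87.0 [ 0.75 -0.37  3.3 ] -1.56
87.5 [0.9  0.69 3.87] -2.63
27.0333 [ 0.15 -0.06  0.01]
[[215.   217.   219.   221.   223.   225.   227.   229.   231.   233.
  235.   237.   239.   241.   243.   245.   247.   249.   251.   253.  ]
 [  0.78   0.78   0.79   0.79   0.78   0.76   0.76   0.6    0.26   0.1
    0.06   0.06   0.05   0.06   0.05   0.05   0.06   0.05   0.05   0.05]]
```

```bash
python3 - <<'E'
from h import *
from cell import manip
np.set_printoptions(precision=2,suppress=True)
d=np.array([np.cos(STAND[2]),np.sin(STAND[2]),0])
def F(): 
    v=[]
    for _ in range(6): manip.dwell(.03); v.append(manip.get_ft_force())
    return np.mean(v,0)
print(F())
manip.line_to(at(87.5,81),RS,speed=.02); f0=F(); print(f0,f0@d)
for x in np.arange(88.,95.1,.5):
    manip.line_to(at(x,81),RS,speed=.02); f=F(); print(x,f,round(f@d,2))
    if f@d-f0@d<-3: break
s=manip.snapshot("scene"); pickle.dump(s,open("scene6.pkl","wb")); xs,a=tip_x(s,lo=215,hi=255); print(np.c_[xs,a][20:50:2].T,manip.get_t())
E
```

```text
[0.42 0.81 5.51]
[0.64 0.24 0.37] -0.34259970024931363
88.0 [-0.03  0.02 -0.71] -0.02
88.5 [-0.11  0.08 -0.59] -0.06
89.0 [-0.11  0.02 -0.64] -0.0
89.5 [ 0.08  0.21 -0.66] -0.23
90.0 [-0.25  0.06 -0.56] -0.02
90.5 [ 0.12  0.06 -0.67] -0.08
91.0 [ 0.18  0.36 -0.19] -0.38
91.5 [ 0.47  1.66 -1.  ] -1.71
92.0 [ 1.28  4.5  -1.39] -4.65
[[225.   226.   227.   228.   229.   230.   231.   232.   233.   234.
  235.   236.   237.   238.   239.  ]
 [  0.78   0.78   0.78   0.78   0.78   0.77   0.76   0.74   0.66   0.53
    0.36   0.22   0.13   0.08   0.06]] 31.8333
```

Contact with the eyelet came right at the predicted travel, with a gentle 4.6 N. I'll ease back slightly, lower, release, retreat and check.

```bash
python3 - <<'E'
from h import *
from cell import manip
np.set_printoptions(precision=2,suppress=True)
manip.line_to(at(91.6,81),RS,speed=.02)
manip.line_to(at(91.6,80.4),RS,speed=.02); print(manip.get_ft_force())
manip.gripper_to(.5,20); manip.dwell(.2)
manip.line_to(at(91.6,150),RS,speed=.15)
manip.line_to(at(110,230),RS,speed=.2); manip.dwell(.3)
s=wsnap(manip,"w7"); e=proj(s,pose(STAND,[[0,0,98],[-3,0,98],[-11,0,98],[0,0,80]])); print(e)
# profile along axis through collar/eyelet at top height and tube
xs=np.arange(-30,31,2.); 
for z,y in((80,0),(96,0),(80,14)):
    P=proj(s,pose(STAND,[[x,y,z] for x in xs])).astype(np.float32)
    v=cv2.remap(s["img"],P[:,:1],P[:,1:],cv2.INTER_LINEAR)[:,0]; print(z,y); print(np.c_[xs,v].astype(int).T)
xs,a=tip_x(s,lo=200,hi=255); print(a[::10])
for n in("scene","top"):
    s=manip.snapshot(n); pickle.dump(s,open(n+"7.pkl","wb"))
L=np.array([[x,0,80] for x in(20,50,130,160,200,225)])
for n in("scene","top"):
    s=pickle.load(open(n+"7.pkl","rb")); o,_=axoff(s,pose(STAND,L),pose(STAND,L+[5,0,0])); print(n,o)
    xs,a=tip_x(s,lo=215,hi=255); print(a[20:56:4])
print(manip.get_t(),manip.get_finger_force())
E
```

```text
[0.53 5.03 1.29]
[[258.35  41.51]
 [258.35  36.96]
 [258.37  24.68]
 [258.29  45.32]]
80 0
[[-30 -28 -26 -24 -22 -20 -18 -16 -14 -12 -10  -8  -6  -4  -2   0   2   4
    6   8  10  12  14  16  18  20  22  24  26  28  30]
 [183 185  61  61  60  60  61  55  20  22  22  20  42 173 134  87 119 119
  116 116 117 119 118 114 113 113 114 113 113 114 113]
 [178 180  64  63  63  62  63  56  20  19  20  20   9  36  22  14  65  68
   69  68  69  70  69  66  65  66  66  66  66  66  65]
 [168 169  65  63  64  63  65  57  21  23  25  22   9  31  19  10  21  26
   26  25  24  23  23  23  22  22  24  23  24  23  22]]
96 0
[[-30 -28 -26 -24 -22 -20 -18 -16 -14 -12 -10  -8  -6  -4  -2   0   2   4
    6   8  10  12  14  16  18  20  22  24  26  28  30]
 [  0   0 183 184  61  61  60  61  61  34  18  22  22   7 171 143  90 119
  119 116 115 118 119 115 114 114 113 114 114 113 113]
 [  0   0 178 179  64  63  63  64  63  34  18  22  23   7  36  24  12  64
   68  69  67  69  70  67  66  66  65  65  66  66  65]
 [  0   0 168 168  64  63  64  65  64  37  20  23  22   8  30  20  10  21
   26  26  24  23  23  22  24  24  23  23  23  23  22]]
80 14
[[-30 -28 -26 -24 -22 -20 -18 -16 -14 -12 -10  -8  -6  -4  -2   0   2   4
    6   8  10  12  14  16  18  20  22  24  26  28  30]
 [188 186  63  61  61  61  62  62  43  15  15  12   9  26 103  76  65  62
   61  62  62  63  63  63  63  62  63  63  62  62  62]
 [183 182  66  64  65  64  64  64  44  15  15  10   9   7  15   9  37  64
   64  65  65  65  65  66  65  65  66  66  64  65  66]
 [171 171  67  65  65  64  65  65  45  15  16  13   9   9  12   8  37  66
   65  66  66  66  66  67  68  66  66  67  67  66  67]]
[ 0.75  0.75  0.77 -0.05 -0.06 -0.07 -0.06 -0.05 -0.05 -0.06 -0.05]
scene [ 1.55 -0.43  0.07  0.03  0.03  0.01]
[0.81 0.8  0.79 0.75 0.66 0.36 0.12 0.05 0.05]
top [ 0.    0.    0.   -0.39 -0.33 -0.39]
[0.55 0.52 0.48 0.35 0.24 0.15 0.11 0.09 0.08]
34.8083 0.0
```

The profile shows the black collar directly adjacent to the red ring, with no gap. The tube lies on its axis in eyelet and fork, and the gripper is clear, so I'm handing in.

```bash
python3 -c "
from cell import manip
print(manip.hand_in())"
```

```text
the job is handed in; nothing more can be done
None
```

I handed the job in at about 35 s: the tube was threaded and set down with its collar about 75 mm short, then re-gripped and pulled until the collar touched the eyelet. It was left lying in eyelet and fork, with finger readings under 20 N.

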